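# Lock a flywheel in its holding jig

### The job

Lock the flywheel in its holding jig: push a red stud round with your fingertips until either of the two notches in the rim faces the lock bar, then push the bar's yellow plate in until the bar sits fully home in the notch. Only push, gently; do not grip or lift anything, leave the loose parts on the bench where they are, and finish clear of everything.

Things in the scene. Friction and masses are not known exactly. Their poses are not given: they have to be found in the camera images.
- jig: Fixed blue holding jig on the bench. Origin: on the flywheel's axis, at bench level; z up, the lock bar lies along the jig's +y side. Base plate 180 mm (x) by 290 mm (y, from -100 to +190), 12 mm thick. Guide block 60 mm wide (x), from y = 105 to 145 mm, top 72 mm above the bench.
- flywheel (a joint): Flywheel angle, rad, anticlockwise from above. 0: notch A faces the bar; 3.14: notch B does. Starts between 0.55 and 2.59; range -3.3 to 6.5. Steel disc of radius 85 mm, 43 to 61 mm above the bench; at its centre a hub of radius 16 mm, up to 85 mm above the bench. Stiff bearing: it stays where it is left; 0.2 N m (4 N at a stud) turns it.
- notch_a (a point): Mouth of rim notch A: on the rim, 85 mm from the flywheel's axis, mid thickness, 52 mm above the bench. The notch is 22 mm wide and 27 mm deep towards the axis, with a yellow paint stripe inboard of it.
- notch_b (a point): Mouth of rim notch B, diametrically opposite notch A, the same size and also striped yellow; either one may be used.
- stud_a (a point): Top centre of a red upright stud on the flywheel's face: diameter 16 mm, 55 mm from the axis, a quarter turn clockwise from notch A (seen from above). It stands 30 mm above the face, its top 91 mm above the bench.
- stud_b (a point): Top centre of the other red stud, diametrically opposite stud A, the same size.
- lockbar (a joint): Travel, m, of the round steel lock bar (diameter 16 mm, nose tapered to 8 mm over the last 10 mm) towards the flywheel's axis. 0: drawn back, nose 97 mm from the axis; 0.034: fully home, the yellow plate against the guide block. With no notch before it the rim stops it at about 0.012. Stiff slide, about 3 N; stays where it is left.
- push_face (a point): Middle of the outer face of the bar's upright yellow push plate (away from the flywheel), 80 mm above the bench. Plate 40 mm wide, 12 mm thick, 35 to 100 mm above the bench. Pushed along the jig's -y. This point is 191 mm from the flywheel's axis at travel 0, 157 mm when home.
- bar_line (a point): Fixed point on the jig, on the bar's centre line, 85 mm from the flywheel's axis (jig +y) and 52 mm above the bench: a notch is lined up when its mouth is here.
- bearing: Loose steel bearing ring lying flat, 48 mm across, 15 mm high; origin under its centre. Leave alone.
- socket: Loose steel wrench socket standing upright, 30 mm across, 50 mm high; origin under its centre. Leave alone.
- tin: Loose green tin with a black cap standing upright, 58 mm across, 105 mm high; origin under its centre. Leave alone.
- screwdriver: Loose orange-handled screwdriver lying along its own x, about 200 mm long. Leave alone.

How it is judged (in metres and radians):
On the way:
1. a notch faces the lock bar while the bar is still out of it (horizontal distance between any of notch_a, notch_b and bar_line below 0.009 m and value of joint lockbar below 0.02 m), for 0.2 s.
At the end, for the whole second after the job is handed in: A notch mouth is within 7 mm of the bar line, the lock bar is in to at least 30 of its 34 mm, and both are at rest (horizontal distance between any of notch_a, notch_b and bar_line below 0.007 m and value of joint lockbar above 0.03 m and velocity of joint flywheel between -0.05 and 0.05 rad/s and velocity of joint lockbar between -0.005 and 0.005 m/s); the robot touches nothing.
It fails at once if a loose part on the bench is moved, knocked or lifted by more than 20 mm (distance of any of bearing, socket, tin, screwdriver from where it was at the start of the episode above 0.02 m or angle between any of tin, socket's own z axis and vertical above 0.5 rad).
It fails at once if the flywheel is gripped or pressed with more than 40 N (contact force between the fingers and flywheel above 40 N).
It fails at once if the lock bar is gripped or pressed with more than 40 N (contact force between the fingers and lockbar above 40 N).
It also fails if it takes over 48 s, if anything falls off the work surface, if the arm or the gripper's body presses on something with over 40 N, if the wrist force passes 120 N, or if a joint passes its speed limit or range.

### The arm

A 6-joint arm with a two-finger parallel gripper is mounted at the origin on the work surface. World frame = base frame: x ahead of the robot, y to its left, z up, the work surface at z = 0. Lengths are in mm, angles in rad, forces in N, time in s.
With the tool pointing down it reaches from about 300 to 775 mm from the base axis. Payload 14.6 kg.
Tool frame: the origin (TCP) lies on the centre line of the jaws, within the pads' length; the fingertips stand 19 mm ahead of it and the grasp point (between the pads) is the TCP (bot.tip_reach is the distance from the TCP to the fingertips, in mm); y points along the fingers, x is the direction in which the jaws open and shut, and the axes are right-handed (so a half turn about y gives the same grasp; the last joint's range is limited). The gripper opens to 85 mm and grips with 20 to 120 N. Pads are 22 mm wide; open, the fingers measure 114 mm over their backs; the gripper's body (76 mm by 85 mm) begins 54 mm behind the grasp point. The pads swing forward as they close: fully open they stand 13 mm farther back than shut.
Start: joints at [-1.368, 0.3, 1.521, -0, 1.321, -0.067], TCP at [146.59, -530.095, 250.281] pointing down, gripper open.
Joint ranges: [-3.03, 3.03], [-0.79, 2.21], [0.23, 2.52], [-1.04, 4.18], [0, 3.07], [-2.55, 2.55]. Speed limits (rad/s): [2.22, 2.22, 2.57, 3.14, 3.14, 3.14].

### API

Orientations are given as a unit quaternion [w, x, y, z].
In Python, from rig import bot gives the robot as it stands. Calls block until the motion is done:
- bot.move_to(position, orientation): joint-space move of the TCP to a pose.
- bot.servo_line(position, attitude=None, speed=150, until_force=None): straight line of the TCP; attitude=None keeps the orientation; speed is the mean speed in mm/s. With until_force (N) it stops when the force on the tool has changed by that much, and returns True; else False.
- bot.move_joints(angles): joint-space move.
- bot.move_gripper(opening, grip_force=None): finger opening in mm; grip_force is the grip in N (None keeps the last); returns when the fingers have stopped.
- bot.dwell(seconds).
- bot.ik(position, orientation): joint angles nearest the present ones, or None.
- bot.read_state(): the state.
- bot.read_camera(name): name is "side" or "top" or "wrist"; returns a dict with "image" (420x560x3 uint8, blue, green, red), "depth" (420x560 float32, mm along the optical axis (not along the pixel's ray), 0 where there is no reading), "fovy" (degrees; the focal length in pixels is half the picture's height over the tangent of half this angle, whatever the lens; pixels are square), "cx", "cy" (the principal point, pixels), "eye" and "attitude" of the camera in the world; the wrist camera has in their place "mount" (4x4, takes a point from camera to tool coordinates, whose origin is the TCP and whose axes are the tool frame's). Camera axes: x right, y down, z forward; pixel columns grow to the right and rows downward; lengths in mm; the calibration is good to about 2 mm. A picture is of the moment at which its call begins: read the wrist's pose just before it.
A pose or a line that the arm cannot do raises bot.MotionError and nothing moves.
- bot.finish_job(): hands the job in, once; it reports no verdict.
The state is a dict: "clock": time; "joint_positions": joint angles; "qvel": joint speeds; "effort": joint torques, N m; "ee_pos": TCP position; "tool_rot": TCP orientation; "ft_force": force on the tool from outside, world axes, zero at the start; "moment": the same for the moment, N m; "grip_width": finger opening in mm.
Only numpy, scipy, OpenCV 4.12 (cv2) and the standard library are available. Lean on these libraries where they do the work, as an engineer would, in place of code of your own. Each camera call takes 0.05 s, during which the arm holds its last target.

## Working session

There is one attempt and no reset: what is moved stays moved. The work goes in short steps, each a Python script; the robot and the scene stay as the last script left them, time stands still between calls to the robot, and variables do not carry over. Pictures are saved under pics/ and viewed, and the job is handed in when it is done.

```bash
mkdir -p pics
cat > h.py <<'E'
import numpy as np, cv2
from rig import bot
from scipy.spatial.transform import Rotation as R
def rot(q): return R.from_quat([q[1],q[2],q[3],q[0]]).as_matrix()
def quat(M):
    q=R.from_matrix(M).as_quat(); return [q[3],q[0],q[1],q[2]]
def shot(name,fn):
    s=bot.read_state(); c=bot.read_camera(name); cv2.imwrite('pics/%s.png'%fn,c['image'])
    f=210/np.tan(np.radians(c['fovy'])/2)
    if 'eye' in c:
        Rm=np.array(c['attitude'],float); Rm=rot(Rm) if Rm.size==4 else Rm; t=np.array(c['eye'],float)
    else:
        m=np.array(c['mount']); A=rot(s['tool_rot']); Rm=A@m[:3,:3]; t=A@m[:3,3]+np.array(s['ee_pos'])
    np.savez('pics/%s.npz'%fn,img=c['image'],depth=c['depth'],f=f,cx=c['cx'],cy=c['cy'],R=Rm,t=t)
    return s
class V:
    def __init__(s,fn):
        d=np.load('pics/%s.npz'%fn); s.img,s.depth=d['img'],d['depth']; s.f,s.cx,s.cy=float(d['f']),float(d['cx']),float(d['cy']); s.R,s.t=d['R'],d['t']
    def ray(s,u,v): return s.R@np.array([(u-s.cx)/s.f,(v-s.cy)/s.f,1])
    def atz(s,u,v,z):
        r=s.ray(u,v); return s.t+r*(z-s.t[2])/r[2]
    def dep(s,u,v):
        return s.t+s.ray(u,v)*s.depth[int(v),int(u)]
    def proj(s,p):
        q=s.R.T@(np.array(p)-s.t); return s.cx+s.f*q[0]/q[2], s.cy+s.f*q[1]/q[2]
    def cloud(s):
        v,u=np.mgrid[0:420,0:560]; 
        d=np.stack([(u-s.cx)/s.f,(v-s.cy)/s.f,np.ones_like(u,float)],-1)*s.depth[...,None]
        return d@s.R.T+s.t
E
python3 - <<'E'
from h import *
for n in('top','side','wrist'):
    s=shot(n,n+'0'); v=V(n+'0'); print(n,v.f,v.t.round(),v.R.round(2).tolist())
print(s)
a=[cv2.imread('pics/%s0.png'%n) for n in('top','side','wrist')]
E
```

```text
top 543.8735935643675 [ 400.  -37. 1142.] [[-0.02, -0.99, 0.17], [-1.0, 0.02, -0.01], [0.0, -0.17, -0.99]]
side 397.1546741066953 [ 248. -685.  544.] [[0.88, -0.25, 0.39], [-0.47, -0.46, 0.75], [-0.0, -0.85, -0.53]]
wrist 314.5216088698215 [ 215. -511.  375.] [[0.27, -0.93, -0.27], [-0.96, -0.26, -0.07], [-0.0, 0.28, -0.96]]
{'clock': 0.1, 'joint_positions': array([-1.36760204e+00,  3.00444532e-01,  1.52150599e+00,  3.83499579e-05,
        1.32067922e+00, -6.66149914e-02]), 'qvel': array([-0.00023796, -0.00014515, -0.00367219, -0.00032066,  0.00113152,
       -0.00108643]), 'effort': array([ 2.53103889e-05, -5.44381821e+01, -3.62372196e+01, -1.06135249e-04,
        3.04319969e-03, -1.41413349e-05]), 'ee_pos': array([ 146.56240045, -529.92738799,  249.76763566]), 'tool_rot': array([ 0.56295375, -0.562452  ,  0.42847952, -0.42794406]), 'ft_force': array([ 0.04851353, -0.21482394,  0.03892398]), 'moment': array([-0.02229902,  0.07987411, -0.02403996]), 'grip_width': 85.33316225701793}
```

View pics/top0.png

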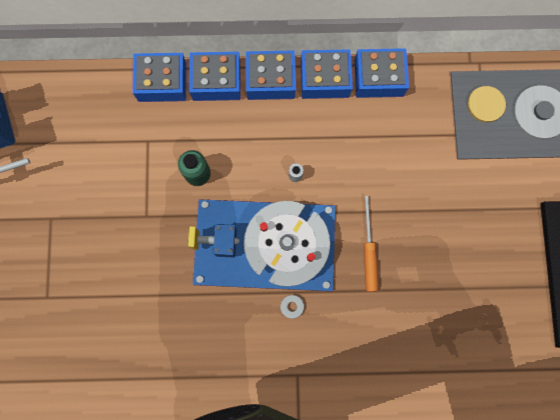

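View pics/side0.png

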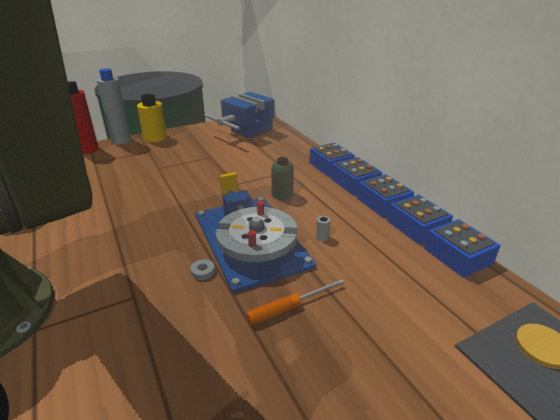

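Run:
```python
from h import *
a=cv2.imread('pics/top0.png')[135:335,170:390]
a=cv2.resize(a,None,fx=3.6,fy=3,interpolation=cv2.INTER_CUBIC) if 0 else cv2.resize(a,None,fx=3,fy=3,interpolation=cv2.INTER_CUBIC)
cv2.imwrite('pics/top0c.png',a)
```

```text
(no output)
```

View pics/top0c.png

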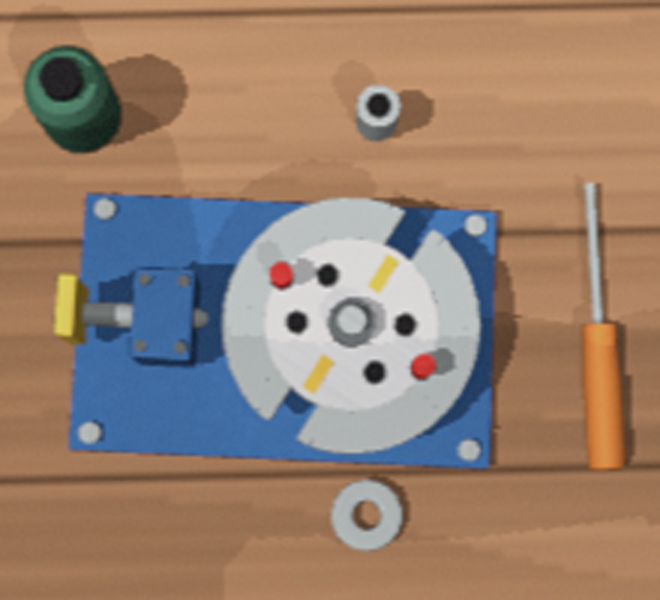

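The top view shows the jig with its bar along image left (world +y). The hub is at crop (352,320), the studs at (281,274) and (423,366), the notches at lower left and upper right, and the plate at about (68,307). Next I turn these into positions.

Run:
```python
from h import *
v=V('top0')
def P(x,y,z): return v.atz(170+(x+.5)/3-.5,135+(y+.5)/3-.5,z)
c=P(352,319,85); a=P(281,273,91); b=P(423,366,91); print('hub',c,'studs',a,b,'mid',(a+b)/2,'r',np.linalg.norm(a-b)/2)
# disc outline fit at z=61
disc=[P(223,330,61),P(353,198,61),P(480,325,61),P(353,453,61)]; print('disc',np.round(disc,1))
C=[P(87,194,12),P(497,211,12),P(492,467,12),P(70,449,12)]; print('plate',np.round(C,1)); 
print([np.linalg.norm(C[i]-C[(i+1)%4]) for i in range(4)])
d=(C[0]+C[3]-C[1]-C[2])/2; psi=np.arctan2(-d[0],d[1]); print('jig yaw',psi)
# by plate
e=np.array([-np.sin(psi),np.cos(psi)]); print('axis from plate',np.mean(C,0)[:2]-45*e)
print('block',np.round([P(135,270,72),P(194,270,72),P(134,357,72),P(192,362,72)],1))
print('bar nose',P(207,317,52)); print('stripes',P(383,272,61),P(318,375,61))
print('plate top',P(57,275,100),P(55,336,100))
w=v.cloud()
m=(v.img[...,2]>150)&(v.img[...,1]<60)&(v.img[...,0]<60)&(w[...,2]>80)&(w[...,2]<100)
n,l,st,ce=cv2.connectedComponentsWithStats(m.astype('uint8'))
for i in range(1,n):
  if st[i,4]>5: print(st[i],ce[i],v.atz(*ce[i],91),np.median(w[l==i],0))
print('tin',P(60,80,105),'socket',P(378,105,50),'bearing',P(367,515,15))
```

```text
hub [519.66086385 -65.50543897  85.        ] studs [550.02943003 -19.91201068  91.        ] [ 487.56865905 -110.34768401   91.        ] mid [518.79904454 -65.12984735  91.        ] r 54.954433218584256
disc [[ 516.9   19.8   61. ]
 [ 604.4  -68.9   61. ]
 [ 516.6 -151.3   61. ]
 [ 433.9  -64.6   61. ]]
plate [[ 620.4  117.1   12. ]
 [ 602.2 -171.5   12. ]
 [ 423.9 -160.9   12. ]
 [ 442.4  128.4   12. ]]
[np.float64(289.16642759312685), np.float64(178.63130909537531), np.float64(289.9332469416101), np.float64(178.42026212050655)]
jig yaw -0.06345046383418088
axis from plate [519.36391648 -66.6316457 ]
block [[556.8  77.   72. ]
 [556.   38.   72. ]
 [499.1  77.9  72. ]
 [495.   39.8  72. ]]
bar nose [526.81924562  30.9478043   52.        ]
stripes [553.55060323 -87.68283907  61.        ] [485.5999277  -42.69663472  61.        ]
plate top [550.4903915  124.29363532 100.        ] [511.06014355 125.37157427 100.        ]
[261 223   6   7  20] [263.65 225.95] [549.45810066 -20.51992225  91.        ] [550.33636266 -21.17753994  91.77295279]
[308 254   7   7  30] [310.66666667 256.93333333] [ 487.05314275 -110.33103448   91.        ] [ 486.73744309 -110.76679365   91.36956583]
tin [678.63985053 122.21560069 105.        ] socket [671.18680555 -88.02525786  50.        ] bearing [393.32403041 -74.21949768  15.        ]
```

```bash
cat >> h.py <<'E'
C=np.array([519.0,-65.8]); PSI=-0.0635
TH0=np.arctan2(-110.3+65.8,487.2-519.0)
def att(ang,flip=0):  # tool x along horizontal angle ang, y down
    ang=ang+np.pi*flip
    x=np.array([np.cos(ang),np.sin(ang),0]); y=np.array([0,0,-1.]); return quat(np.stack([x,y,np.cross(x,y)],1))
def wheelpose(th,off,z):
    r=np.array([np.cos(th),np.sin(th)]); t=np.array([-np.sin(th),np.cos(th)])
    p=C+55*r+off*t; return [p[0],p[1],z]
def barpose(y,z,x=0):
    p=C+y*np.array([-np.sin(PSI),np.cos(PSI)])+x*np.array([np.cos(PSI),np.sin(PSI)]); return [p[0],p[1],z]
E
python3 - <<'E'
from h import *
print(bot.tip_reach, TH0, -np.pi+PSI)
for f in (0,1):
  for th in (TH0,TH0-.5,-np.pi+PSI,-np.pi+PSI-.1):
    q=bot.ik(wheelpose(th,30,88),att(th,f)); print('wheel',f,th, None if q is None else np.round(q,2))
  for y in (235,168):
    q=bot.ik(barpose(y,92),att(PSI,f)); print('bar',f,None if q is None else np.round(q,2))
E
```

```text
19.0 -2.19125835262574 -3.205092653589793
wheel 0 -2.19125835262574 [-0.31  0.45  1.74 -0.    0.96  1.88]
wheel 0 -2.69125835262574 [-0.31  0.39  1.82 -0.    0.93  2.38]
wheel 0 -3.205092653589793 None
wheel 0 -3.305092653589793 None
bar 0 [ 0.24  0.5   1.64 -0.    1.    0.3 ]
bar 0 [ 0.12  0.46  1.7  -0.    0.98  0.19]
wheel 1 -2.19125835262574 [-0.31  0.45  1.74 -0.    0.96 -1.27]
wheel 1 -2.69125835262574 [-0.31  0.39  1.82 -0.    0.93 -0.76]
wheel 1 -3.205092653589793 [-0.27  0.34  1.89 -0.    0.91 -0.21]
wheel 1 -3.305092653589793 [-0.26  0.33  1.9  -0.    0.91 -0.1 ]
bar 1 None
bar 1 None
```

Run:
```python
from h import *
bot.move_gripper(0)
bot.move_to(wheelpose(TH0,31,190),att(TH0,1))
print(bot.read_state()['clock'],bot.read_state()['ee_pos'],bot.read_state()['grip_width'])
print(bot.servo_line(wheelpose(TH0,31,89),speed=80,until_force=6))
s=shot('side','side1'); shot('wrist','wr1'); print(s['clock'],s['ee_pos'],s['ft_force'])
```

```text
2.8917 [ 512.14409958 -129.31540383  190.09504961] 0.32016373640626977
False
4.3 [ 512.49350768 -128.62361071   89.48182968] [ 0.49605076 -0.47738007 -0.07704567]
```

View pics/side1.png

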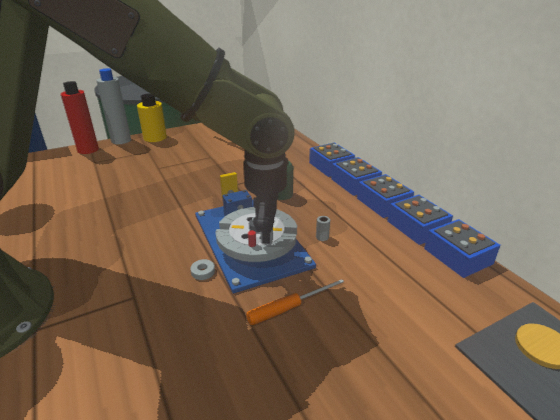

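View pics/wr1.png

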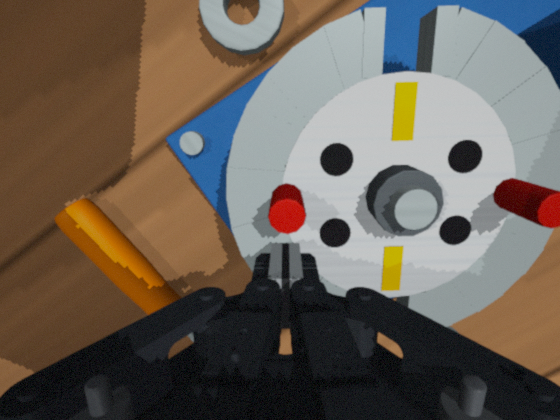

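The side view shows the fingertips standing on the far side of stud B at about (266,235). The wrist view shows stud B's top at (287,212), directly ahead of the closed tips at (285,262). I'll push the arc, stopping slightly short.

Run:
```python
from h import *
bot.servo_line(wheelpose(TH0,21,88),speed=40,until_force=15)
end=-np.pi+PSI+0.04
for th in np.linspace(TH0,end,8):
    r=bot.servo_line(wheelpose(th,19,88),att(th,1),speed=35,until_force=20)
    s=bot.read_state(); print(round(th,3),r,s['ft_force'].round(1),round(s['clock'],2))
    if r: break
shot('wrist','wr2');shot('top','top2');shot('side','side2')
a=cv2.imread('pics/top2.png')[135:335,170:390]
cv2.imwrite('pics/top2c.png',cv2.resize(a,None,fx=3,fy=3,interpolation=cv2.INTER_CUBIC))
```

```text
-2.191 False [ 0.6 -1.4 -0.3] 5.05
-2.33 False [-0.   0.5  0.1] 5.43
-2.469 False [ 0.3 -0.5  0.2] 5.82
-2.609 False [-0.9 -0.4  0.1] 6.2
-2.748 False [-0.6  0.3  0.5] 6.58
-2.887 False [1.1 0.3 0. ] 6.97
-3.026 False [0.4 0.2 0.2] 7.35
-3.165 False [ 0.6 -0.2 -0.1] 7.73
```

View pics/top2c.png

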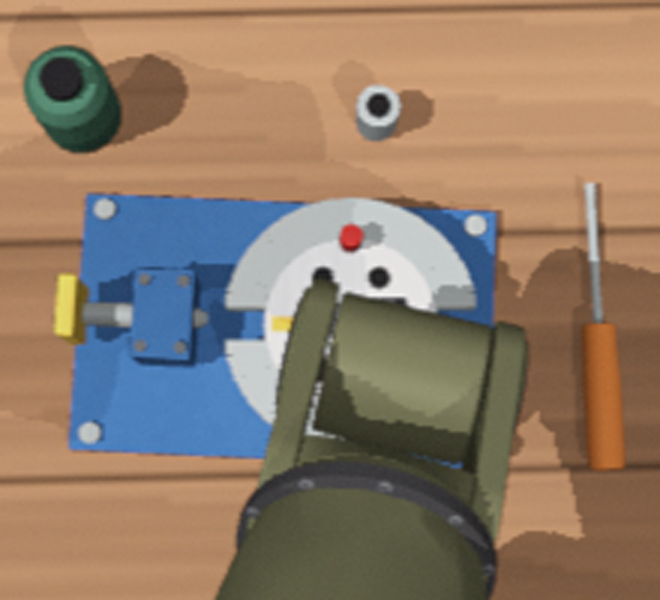

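View pics/wr2.png

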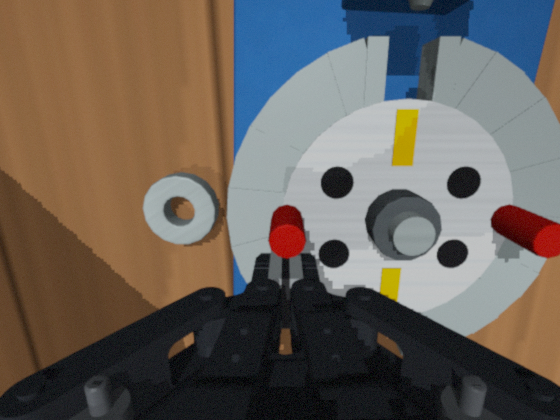

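Run:
```python
from h import *
v=V('top2')
def P(x,y,z): return v.atz(170+(x+.5)/3-.5,135+(y+.5)/3-.5,z)
for n,p,o in(('studA',P(351,237,91),PSI),('notch',P(228,323.5,61),PSI+np.pi/2),('stripe',P(281,323.5,61),PSI+np.pi/2)):
    d=p[:2]-C; print(n,np.hypot(*d),np.arctan2(d[1],d[0])-o)
w=v.cloud()
m=(v.img[...,2]>150)&(v.img[...,1]<60)&(v.img[...,0]<60)&(w[...,2]>80)&(w[...,2]<100)
n,l,st,ce=cv2.connectedComponentsWithStats(m.astype('uint8'))
for i in range(1,n):
  if st[i,4]>5:
    d=v.atz(*ce[i],91)[:2]-C; print(ce[i],np.hypot(*d),np.arctan2(d[1],d[0])-PSI)
v=V('wr2')
p=v.atz(288,245,91); d=p[:2]-C; print('wrist studB',np.hypot(*d),np.arctan2(d[1],d[0])-PSI)
p=v.atz(413,234,85); print('hub',p)
p=v.atz(548,240,91); d=p[:2]-C; print('wrist studA',np.hypot(*d),np.arctan2(d[1],d[0])-PSI)
for q in((375,37),(452,37),(405,110),(406,164),(390,268)): print(v.atz(*q,61))
```

```text
studA 53.80376547001626 0.059043232528746784
notch 82.28439115542517 0.037671007759946695
stripe 47.01075600284906 0.03423170615785409
[287.375  212.6875] 55.743839610895265 0.033421426057962826
wrist studB 53.72467626568797 -3.0618771992086
hub [519.83975571 -65.15062935  85.        ]
wrist studA 54.911627669586764 0.05145985728804615
[504.8629136   17.61572622  61.        ]
[538.43193097  16.98248239  61.        ]
[520.60549349 -13.20740008  61.        ]
[523.28395233 -38.39121423  61.        ]
[519.65629907 -94.22816663  61.        ]
```

All measurements agree: the notch has about 0.04 rad to go, which matches the amount I stopped short.

Run:
```python
from h import *
th=-np.pi+PSI-0.002
print(bot.servo_line(wheelpose(th,19,88),att(th,1),speed=15,until_force=20))
bot.dwell(.3)
bot.servo_line(wheelpose(th,32,88),speed=60)
bot.servo_line(wheelpose(th,32,190),speed=150)
bot.move_to(barpose(240,190),att(PSI,0))
shot('top','top3');shot('wrist','wr3'); print(bot.read_state()['clock'])
a=cv2.imread('pics/top3.png')[135:335,170:390]
cv2.imwrite('pics/top3c.png',cv2.resize(a,None,fx=3,fy=3,interpolation=cv2.INTER_CUBIC))
v=V('top3'); w=v.cloud()
m=(v.img[...,2]>150)&(v.img[...,1]<60)&(v.img[...,0]<60)&(w[...,2]>80)&(w[...,2]<100)
n,l,st,ce=cv2.connectedComponentsWithStats(m.astype('uint8'))
for i in range(1,n):
  if st[i,4]>5:
    d=v.atz(*ce[i],91)[:2]-C; print(ce[i],np.hypot(*d),np.arctan2(d[1],d[0])-PSI)
```

```text
False
10.875
[287.6969697  213.09090909] 54.951684433443546 0.02186573868733386
[285.96969697 269.3030303 ] 54.87946331148 3.135631308383001
```

View pics/top3c.png

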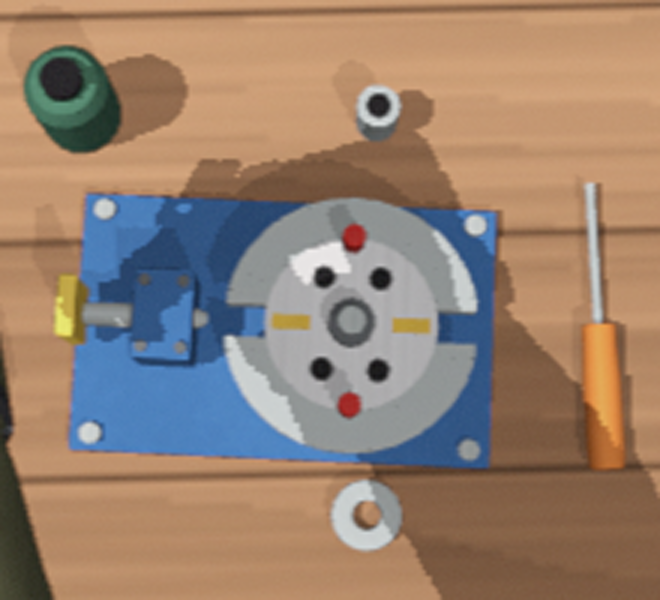

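View pics/wr3.png

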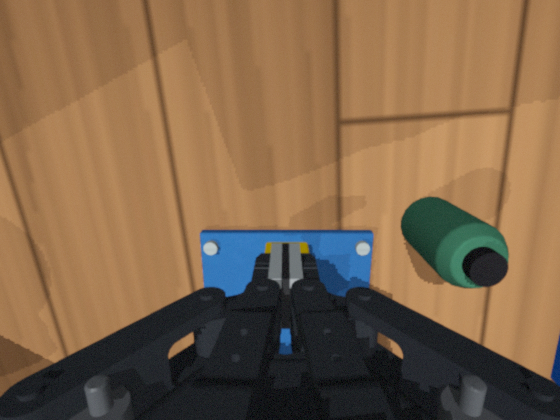

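The notch is lined up to within about 0.01 rad, under 1 mm at the rim. In the wrist view the tool is centred on the plate at about (287,247), and the tin is well to the side. Now I'll push the bar.

Run:
```python
from h import *
bot.servo_line(barpose(240,92),speed=120,until_force=10)
bot.servo_line(barpose(206,92),speed=60,until_force=10)
print(bot.servo_line(barpose(185,92),speed=20,until_force=14), bot.read_state()['ft_force'],bot.read_state()['ee_pos'])
print(bot.servo_line(barpose(167,92),speed=15,until_force=14))
s=bot.read_state(); p=s['ee_pos'][:2]-C; print(p@[-np.sin(PSI),np.cos(PSI)],s['ft_force'],s['clock'])
shot('top','top4')
a=cv2.imread('pics/top4.png')[135:335,170:390]
cv2.imwrite('pics/top4c.png',cv2.resize(a,None,fx=3,fy=3,interpolation=cv2.INTER_CUBIC))
```

```text
False [-0.19778474  0.60749786 -1.31917867] [530.83496874 118.70849964  92.05033592]
True
168.38379112071738 [-0.28947471  1.13946913  1.46313089] 14.8583
```

View pics/top4c.png

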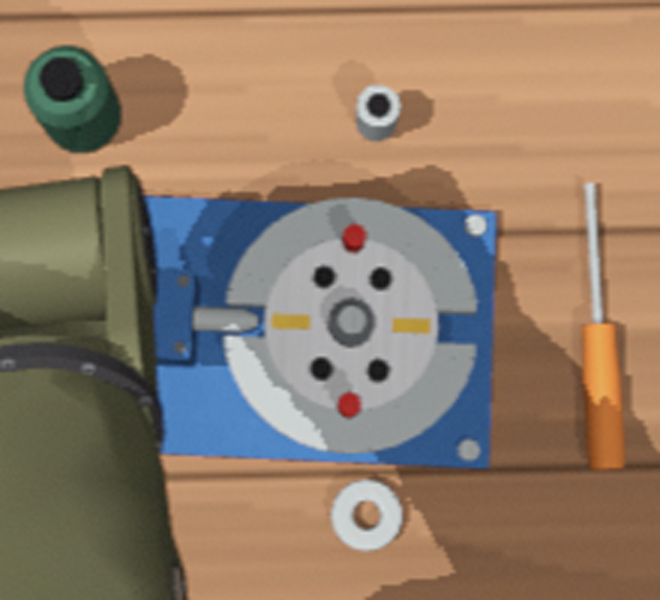

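The bar nose is in the notch at about (250,320), and contact came at the expected home position (168.4 against 168). I'll retreat and check.

Run:
```python
from h import *
bot.servo_line(barpose(240,92),speed=80)
bot.servo_line(barpose(240,230),speed=150)
p=bot.read_state()
bot.dwell(.3)
shot('top','top5');shot('side','side5'); print(bot.read_state()['clock'])
a=cv2.imread('pics/top5.png')[135:335,170:390]
cv2.imwrite('pics/top5c.png',cv2.resize(a,None,fx=3,fy=3,interpolation=cv2.INTER_CUBIC))
a=cv2.imread('pics/side5.png')[150:300,170:370]
cv2.imwrite('pics/side5c.png',cv2.resize(a,None,fx=4,fy=4,interpolation=cv2.INTER_CUBIC))
v=V('top5'); w=v.cloud(); h=v.img.astype(int)
m=(h[...,2]>120)&(h[...,1]>110)&(h[...,0]<90)&(w[...,2]>90)&(w[...,2]<108)
q=w[m]-np.array([*C,0]); y=q[:,:2]@[-np.sin(PSI),np.cos(PSI)]; print(len(y),'plate top y',np.percentile(y,[2,50,98]))
```

```text
17.4167
98 plate top y [145.22916386 149.79461206 155.80716002]
```

View pics/top5c.png

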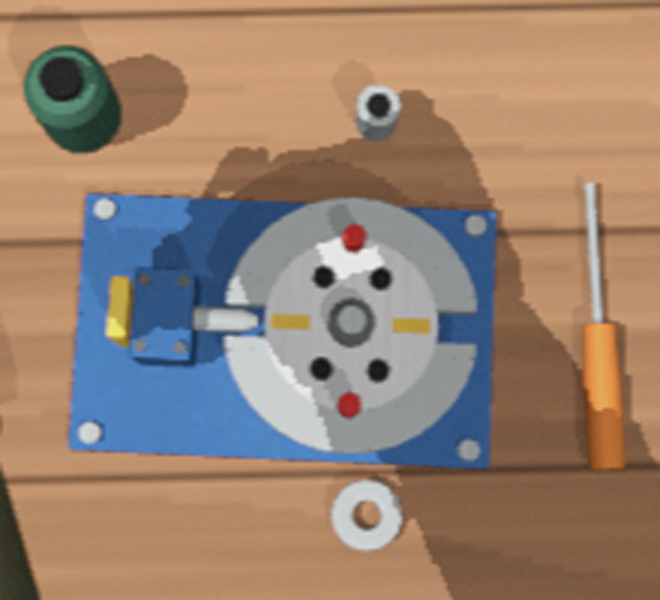

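View pics/side5c.png

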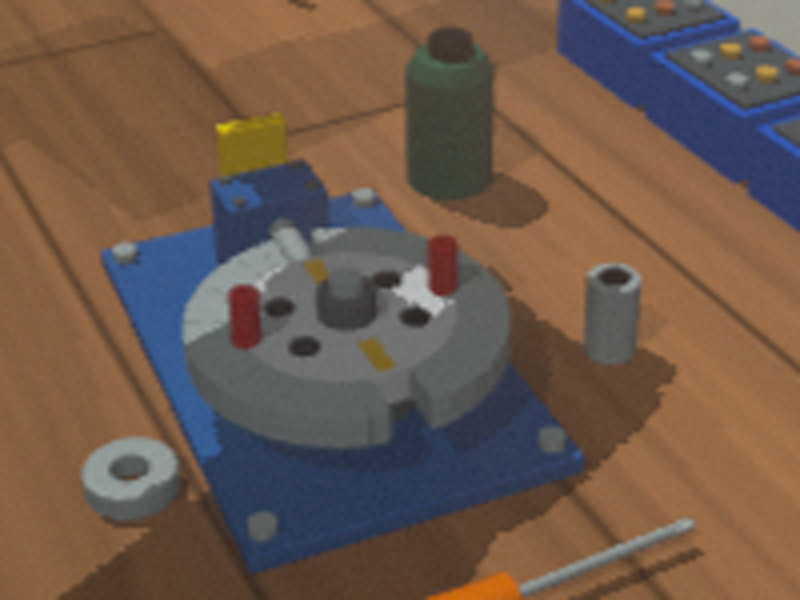

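The plate spans 145 to 156 mm, against 145 to 157 expected when home. The bar nose is in the notch at top crop (250,320), the loose parts haven't moved, and the arm is clear.

```bash
python3 -c "
from rig import bot
bot.finish_job()"
```

```text
the job is handed in; nothing more can be done
```

The flywheel is locked and the job is handed in, at about 17.4 s on the clock. No verdict is reported at hand-in, so the checks below are my own measurements.

I pushed the near red stud clockwise about 1.02 rad with the closed fingertips, which brought a notch round to the bar. I then pushed the yellow plate in until contact force stopped the tool, and backed off.

- **Notch alignment before the bar went in:** within about 0.01 rad of the bar line, under 1 mm at the rim. The two stud measurements differed from each other by about 0.03 rad, and I used their mean.
- **Bar travel:** the tool stopped at 168.4 mm against 168 expected for home. The plate measured 145 to 156 mm from the axis, against 145 to 157 when home, and the nose is visible in the notch.
- **Force:** stop limits were 20 N on the stud moves and 14 N on the bar push, against the 40 N fail limit. I didn't log peak forces.
- **Loose parts and arm:** in the last pictures the tin, socket, bearing and screwdriver are where they started. The gripper is up behind the jig, clear of everything.

No check failed.

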